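# Mark a batch of aluminium blanks in the pedal press

## Task

Mark the batch of aluminium blanks that lies on the bench, in this order. Push the oiler's plunger fully down to its stop and let it rise; lay every blank flat in the marking press, one to a bay, and let go; strike them twice by pressing the foot pedal right down to its stop, letting it come fully up, and pressing it down to the stop again, with all the blanks in the bays; move all the blanks to the low grey tray, flat on its floor and none stacked; and last, push the oiler's plunger fully down again and let it rise. Do not knock over the jar beside the press.

Things in the scene. Friction and masses are not known exactly. Their poses are not given: they have to be found in the camera images.
- blank0: A plain aluminium bar blank, 90 mm long (its x) by 30 mm wide (its y) by 36 mm high (its z), 0.26 kg. Origin at its centre. Two to four of the four blanks are present, lying on the bench in front of the press (None if absent).
- blank1: A plain aluminium bar blank, 90 mm long (its x) by 30 mm wide (its y) by 36 mm high (its z), 0.26 kg. Origin at its centre. Two to four of the four blanks are present, lying on the bench in front of the press (None if absent).
- blank2: A plain aluminium bar blank, 90 mm long (its x) by 30 mm wide (its y) by 36 mm high (its z), 0.26 kg. Origin at its centre. Two to four of the four blanks are present, lying on the bench in front of the press (None if absent).
- blank3: A plain aluminium bar blank, 90 mm long (its x) by 30 mm wide (its y) by 36 mm high (its z), 0.26 kg. Origin at its centre. Two to four of the four blanks are present, lying on the bench in front of the press (None if absent).
- press: Grey marking press, fixed. Origin on the bench under the middle of its bed; x points from the 42 mm high fence (x -62 mm) to the rams (x +62 mm) and 70 mm high housing, y across the bays. Bed floor 12 mm above the bench. Four open bays along x, each 50 mm wide, 125 mm long, centre lines at y -87, -29, +29, +87 mm, parted by 8 mm ribs whose tops are 28 mm above the bench.
- rams (a joint): Travel towards the fence of the press's four steel rams (one at the +x end of each bay, up to 40 mm high), driven by the pedal: 0 back, 0.032 m fully forward; they push the blanks up against the fence, leaving 2 to 3 mm of play.
- pedal_base: Fixed base of the foot pedal, standing on the bench to one side of the press: grey, 190 mm (x) by 105 mm (y). Origin on the bench under its middle. The pedal's hinge lies along y at x = +70 mm, 38 mm above the bench; the pedal slopes up from it towards -x.
- pedal_toe (a point): Middle of the tread near the pedal's free end, on its upper face, 125 mm from the hinge; it moves with the pedal: 90 mm above the bench when up, about 54 mm when at the stop. The pedal is a steel plate 80 mm wide with rubber strips.
- pedal (a joint): Angle of the pedal: 0 up (sprung), 0.30 rad at its lower stop. Needs about 5 to 9 N at the toe, up to 15 N when blanks are being pushed.
- oiler: One-shot oiler fixed on the bench near one side of the press: an upright aluminium cylinder of 64 mm diameter on an 72 mm foot, its body 94 mm high. Origin on the bench under its axis.
- plunger_top (a point): Centre of the top of the oiler's round black plunger head (44 mm diameter, 12 mm thick), 131 mm above the bench when up; moves down with it.
- plunger (a joint): Travel of the oiler's plunger: 0 up (sprung), 0.020 m at its lower stop. Needs 4 to 9 N.
- tray: Low grey open tray fixed on the bench, 260 mm (x) by 135 mm (y), walls 5 mm thick and 20 mm high over all, floor 5 mm thick. Origin on the bench under its middle. Four blanks fit side by side with their length along the tray's y.
- jar: Bystander: heavy jar of screws, 72 mm in diameter and 80 mm high, beside the press, on the side away from the oiler. Origin at the middle of its underside.
Mind the look-alikes: they are no part of the job. Leave any red look-alike of the oiler alone.

How it is judged:
By the outcome, as a careful person would: the job done as asked, in the order asked, and still so for the second after the job is handed in, with the robot touching nothing.
Of blank0, blank1, blank2, blank3 only 2 to 4 are there at a start; the rules pass over those that are not, and their reading is None.
At some moment in a run one of blank0, blank1, blank2, blank3 may be knocked a few centimetres aside while the robot is not near it.
Once in a run the grip may slacken for a moment while it holds something.
It also fails if it takes over 210 s, if anything falls off the work surface, if the arm or the gripper's body presses on something with over 40 N, if the wrist force passes 120 N, or if a joint passes its speed limit or range.

## Robot

A 6-joint arm with a two-finger parallel gripper is mounted at the origin on the work surface. World frame = base frame: x ahead of the robot, y to its left, z up, the work surface at z = 0. Lengths are in m, angles in degrees, forces in N, time in s.
With the tool pointing down it reaches from about 0.275 to 1 m from the base axis. Payload 8.4 kg.
Tool frame: the origin (TCP) lies at the very end of the fingers, on their centre line; the grasp point (between the pads) lies grip_depth behind it (grip_depth is the distance from the TCP to the grasp point, in m); z points along the fingers, y is the line along which they close (so a half turn about z gives the same grasp; the last joint's range is limited). The gripper opens to 85 mm and grips with 20 to 120 N. Pads are 22 mm wide; open, the fingers measure 114 mm over their backs; the gripper's body (76 mm by 85 mm) begins 54 mm behind the grasp point. The pads swing forward as they close: fully open they stand 13 mm farther back than shut.
Start: joints at [68.732, 20.225, 93.587, -0, 66.188, -0.138], TCP at [0.225, 0.583, 0.231] pointing down, gripper open.
Joint ranges: [-150.9, 150.9], [-52.94, 120.26], [3.33, 152.33], [-74.26, 254.26], [0, 154.13], [-172.89, 172.89]. Speed limits (degrees/s): [127.2, 127.2, 159.86, 180, 180, 180].

## Interface

Orientations are given as a 3x3 rotation matrix whose columns are the frame's x, y, z axes.
In Python, from cell import sense, camera, hand_in, grip_depth gives the robot as it stands.
- The arm moves only by the shell command python3 -m handwheel 'ROWS' [FORCE]. ROWS is JSON, a list of rows, each a list of 7 numbers: the shift along the tool's x, y, z in cm, then the turn, a rotation vector about the tool's x, y, z in rad, then the finger opening in cm, from 0 to 8.54. A call has 1 to 20 rows; each row is the pose to reach, as a shift and turn from the pose commanded when the call began, along the tool's axes at that moment; what a row does not reach only later rows make up. A row lasts 1/10 s, in which the tool goes at most 50 mm and 8.59 degrees, less where a joint would pass 70% of its speed; a pose out of reach is approached as far as the arm can. A call with a gripper value outside its range is refused whole. The fingers move at their own pace and stop on an object; FORCE is the grip in N (left out, the last holds). Time passes only in rows, so rows that repeat a pose let the fingers close. It gives the time, the measured TCP pose, the force, the opening and the grip force at its end, in the units of the state.
- sense(): the state, without advancing time (a new reading comes with each control period).
- camera(name): name is "scene" or "top" or "wrist"; returns a dict with "color" (400x640x3 uint8, blue, green, red), "z_map" (400x640 float32, m along the optical axis (not along the pixel's ray), 0 where there is no reading), "fx", "fy", "cx", "cy" (pixels), "k1" (the pictures are not rectified: a ray, as slopes to the right and down, at radius r is drawn at 1 + k1 r^2 times it, then the intrinsics apply), "R" (3x3) and "t" (3): a world point X has camera coordinates R X + t; the wrist camera has in their place "hand_eye" (4x4, takes a point from camera to tool coordinates, whose origin is the TCP and whose axes are the flange's). Camera axes: x right, y down, z forward; pixel columns grow to the right and rows downward; lengths in m; the calibration is good to about 2 mm. A picture is of the moment at which its call begins: read the wrist's pose just before it.
- hand_in(): hands the job in; it is judged then, once.
The state is a dict: "clock": time; "qpos": joint angles; "qd": joint speeds; "effort": joint torques, N m; "eef_pos": TCP position; "orientation": TCP orientation; "wrist_force": force on the tool from outside, world axes, zero at the start; "ft_torque": the same for the moment, N m; "opening": finger opening in m; "gripper_force": force on a finger pad.
Only numpy, scipy, OpenCV 4.12 (cv2) and the standard library are available. Lean on these libraries where they do the work, as an engineer would, in place of code of your own. Each camera call takes 0.05 s, during which the arm holds its last target. There are 200 camera calls.

## Working session

There is one attempt and no reset: what is moved stays moved. The work goes in short steps, Python scripts to look and compute and a shell command to move; the robot and the scene stay as the last step left them, time stands still between calls to the robot, and variables do not carry over. Pictures are saved under pics/ and viewed, at most 14 in all, crops included, and the job is handed in when it is done.

```bash
ls; mkdir -p pics
cat > h.py <<'E'
import numpy as np, cv2
from cell import sense, camera, hand_in, grip_depth
def undist(c,u,v):
    K=np.array([[c['fx'],0,c['cx']],[0,c['fy'],c['cy']],[0,0,1.]])
    p=np.array([[[float(u),float(v)]]])
    return cv2.undistortPoints(p,K,np.array([c['k1'],0,0,0,0.]))[0,0]
def pose(c,s=None):
    # returns camera->world R,t
    if 'R' in c: 
        R=np.array(c['R']);t=np.array(c['t']); return R.T,-R.T@t
    H=np.array(c['hand_eye']);Rw=np.array(s['orientation']);
    return Rw@H[:3,:3], Rw@H[:3,3]+np.array(s['eef_pos'])
def onplane(c,u,v,z,s=None):
    R,t=pose(c,s); x,y=undist(c,u,v); d=R@np.array([x,y,1]); return t+d*(z-t[2])/d[2]
def cloud(c,s=None):
    R,t=pose(c,s); h,w=c['z_map'].shape
    K=np.array([[c['fx'],0,c['cx']],[0,c['fy'],c['cy']],[0,0,1.]])
    uv=np.stack(np.meshgrid(np.arange(w),np.arange(h)),-1).reshape(-1,1,2).astype(float)
    n=cv2.undistortPoints(uv,K,np.array([c['k1'],0,0,0,0.])).reshape(h,w,2)
    z=c['z_map'][...,None]; P=np.concatenate([n*z,z],-1)@R.T+t
    P[c['z_map']==0]=np.nan
    return P
E
python3 - <<'E'
from h import *
s=sense();print(s,grip_depth)
for n in ('top','scene'):
    c=camera(n);cv2.imwrite(f'pics/{n}0.png',c['color']);print(n,pose(c)[1],c['fx'],c['k1'])
    np.save(f'{n}0.npy',cloud(c))
E
```

```text
pics
{'clock': 0.0, 'qpos': array([ 6.87313282e+01,  2.02643803e+01,  9.36299538e+01,  1.74102833e-03,
        6.61861982e+01, -1.39586341e-01]), 'qd': array([ 0.04088262,  0.03808791,  0.03398654, -0.01300395, -0.05551836,
       -0.03070816]), 'effort': array([ 3.20103791e-03, -6.05273366e+01, -3.42058754e+01,  3.56296532e-04,
        9.73213348e-03,  1.00324638e-05]), 'eef_pos': array([0.2251332 , 0.58253246, 0.23053447]), 'orientation': array([[-9.32766229e-01,  3.60481449e-01, -5.35759713e-04],
       [ 3.60481846e-01,  9.32765324e-01, -1.29973828e-03],
       [ 3.12065431e-05, -1.40548363e-03, -9.99999012e-01]]), 'wrist_force': array([ 0.04239763, -0.09373389, -0.05753173]), 'ft_torque': array([0.00694373, 0.00730638, 0.02119865]), 'gripper_force': 0.0, 'opening': 0.08524207837191466} 0.0187
top [ 0.35353792 -0.00629335  1.2100136 ] 504.1014470336597 -0.11725916046327152
scene [1.53461314 0.01151298 1.04656868] 505.28717631750635 -0.046147428927147245
```

View pics/top0.png

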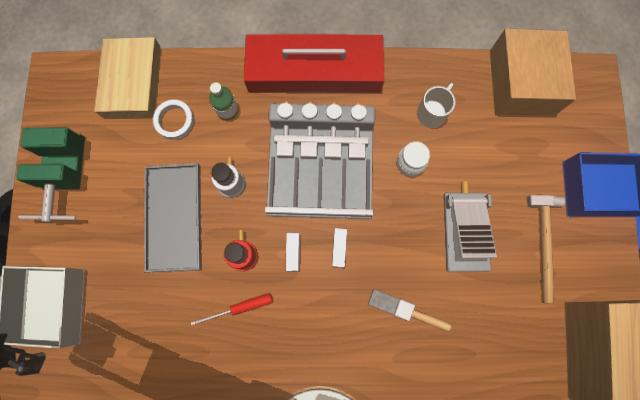

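View pics/scene0.png

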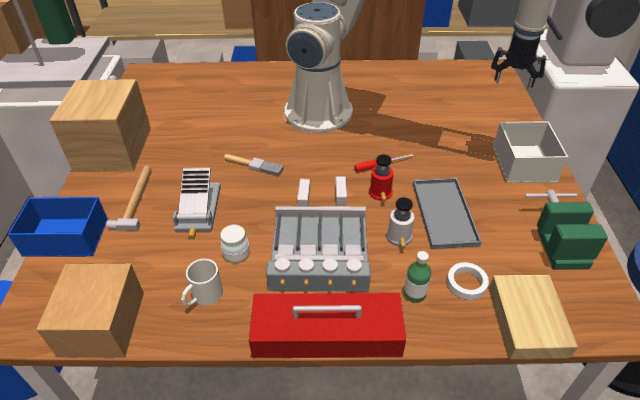

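The top view shows two blanks at (292,252) and (340,247), and the press around (320,165). The silver oiler's head is at (222,173), with the red look-alike at (240,252). The tray is at (172,218), the pedal at (468,230) with its toe stripes at (477,240), and the jar at (414,158). The scene view agrees.

```bash
cat > m.py <<'E'
from h import *
P=np.load('top0.npy'); img=cv2.imread('pics/top0.png')
Z=P[...,2]; 
def box(r,zlo,zhi,name,extra=None):
    v0,v1,u0,u1=r; M=np.zeros(Z.shape,bool); M[v0:v1,u0:u1]=True
    M&=(Z>zlo)&(Z<zhi)
    if extra is not None: M&=extra
    n,l,st,_=cv2.connectedComponentsWithStats(M.astype(np.uint8)); k=1+np.argmax(st[1:,4]); M=l==k
    q=P[M]; (c,sz,a)=cv2.minAreaRect((q[:,:2]*1000).astype(np.float32))
    print(name,'c',np.round(c,1),'sz',np.round(sz,1),'ang',round(a,1),'z',np.round(np.median(q[:,2]),4),'n',M.sum(),'mean',np.round(q.mean(0)*1000,1))
box((225,280,280,305),.028,.045,'bl A'); box((220,275,325,355),.028,.045,'bl B')
box((150,200,205,245),.122,.140,'plunger'); box((155,280,135,210),.013,.03,'traywall'); box((155,280,135,210),-.001,.012,'trayfloor')
box((100,225,255,385),.022,.2,'press>22'); box((200,222,255,385),.034,.05,'fence'); box((100,130,255,385),.06,.08,'housing')
box((185,280,435,510),.045,.12,'pedal'); box((185,280,435,510),.006,.12,'pedal all'); box((135,185,390,440),.06,.1,'jar')
for u in (320,): print([tuple(np.round(P[v,u]*1000).astype(int)) for v in range(100,220,6)])
print([tuple(np.round(P[190,u]*1000).astype(int)) for u in range(262,380,3)])
print([tuple(np.round(P[v,470+(v-190)//5]*1000).astype(int)) for v in range(180,275,5)])
print('bench',np.nanmedian(P[290:320,270:360,2]))
E
python3 m.py
```

```text
bl A c [438.8  67.9] sz [89.  28.3] ang 0.8 z 0.036 n 503 mean [438.2  67.9  36.1]
bl B c [448.7 -41.8] sz [30.  90.3] ang 86.7 z 0.0358 n 499 mean [448.  -41.7  35.7]
plunger c [605.3 223.1] sz [41.5 40.2] ang 18.0 z 0.1309 n 289 mean [605.3 222.8 130.8]
traywall c [519.3 363.4] sz [260.7 136.4] ang 3.3 z 0.0194 n 781 mean [516.1 361.4  19.3]
trayfloor c [519.7 367.1] sz [250.7 125.7] ang 3.3 z 0.0052 n 4952 mean [518.6 366.6   5.3]
press>22 c [732.    2.8] sz [254.3 134.4] ang 89.0 z 0.0457 n 4308 mean [730.6   1.9  54.6]
fence c [533.8   7.1] sz [251.8  14.7] ang 88.7 z 0.0413 n 667 mean [533.5   7.2  41.3]
housing c [763.8   2. ] sz [253.9  48.2] ang 88.9 z 0.0693 n 1346 mean [7.593e+02 1.000e-01 6.970e+01]
pedal c [ 497.5 -345.9] sz [154.4  92.4] ang 2.0 z 0.0728 n 2025 mean [ 489.  -347.9   72. ]
pedal all c [ 498.9 -349.3] sz [206.2 106.7] ang 0.0 z 0.0481 n 3701 mean [ 486.8 -341.9   48.7]
jar c [ 660.3 -219.4] sz [60.7 58.9] ang 52.3 z 0.0788 n 554 mean [ 658.9 -218.1   78.3]
[(np.int64(824), np.int64(5), np.int64(-1)), (np.int64(781), np.int64(5), np.int64(69)), (np.int64(7
[... 2822 characters left out ...]
np.int64(42)), (np.int64(547), np.int64(-357), np.int64(46)), (np.int64(534), np.int64(-357), np.int64(52)), (np.int64(522), np.int64(-358), np.int64(57)), (np.int64(509), np.int64(-358), np.int64(63)), (np.int64(497), np.int64(-359), np.int64(65)), (np.int64(485), np.int64(-359), np.int64(72)), (np.int64(473), np.int64(-358), np.int64(80)), (np.int64(461), np.int64(-359), np.int64(82)), (np.int64(449), np.int64(-359), np.int64(90)), (np.int64(437), np.int64(-359), np.int64(95)), (np.int64(426), np.int64(-359), np.int64(99)), (np.int64(420), np.int64(-388), np.int64(16)), (np.int64(408), np.int64(-389), np.int64(16)), (np.int64(396), np.int64(-392), np.int64(15))]
bench -0.000186084820462451
```

```bash
cat >> h.py <<'E'
def to(x,y,z,ang=None,s=None):
    """shift (cm) and turn (rad) in tool axes to reach mm point, tool straight down with tool y at world angle ang"""
    s=s or sense(); R=np.array(s['orientation']); p=np.array(s['eef_pos'])*1000
    d=R.T@(np.array([x,y,z])-p)/10
    a0=np.degrees(np.arctan2(R[1,1],R[0,1])); a=np.radians(a0 if ang is None else ang)
    Y=np.array([np.cos(a),np.sin(a),0]);Zt=np.array([0,0,-1.]);T=np.stack([np.cross(Y,Zt),Y,Zt],1)
    r=cv2.Rodrigues(R.T@T)[0].ravel()
    print('at',np.round(p,1),'ang',round(a0,1),'-> shift',np.round(d,2),'turn',np.round(r,4))
E
cat >> m.py <<'E'
print('---'); box((185,280,435,510),.085,.095,'toe'); box((185,280,435,510),.06,.11,'tread')
box((185,280,435,510),.012,.022,'base')
E
python3 m.py | sed -n '/---/,$p'; python3 -c "
from h import *
to(605,223,165,90)"
```

```text
---
toe c [ 448.1 -350.5] sz [78.6 36.4] ang 87.9 z 0.0903 n 316 mean [ 446.8 -349.2   90. ]
tread c [ 470.  -349.9] sz [ 80.7 102.2] ang 88.8 z 0.0821 n 1379 mean [ 465.8 -348.7   81.5]
base c [ 498.5 -348.5] sz [207.3 104.5] ang 1.1 z 0.017 n 1332 mean [ 469.7 -332.5   17. ]
at [225.2 582.6 230.6] ang 68.9 -> shift [-48.39 -19.84   6.59] turn [-1.200e-03 -2.000e-04 -3.688e-01]
```

```bash
R='[-48.4,-19.8,6.6,0,0,-0.369,0]'; python3 -m handwheel '[[-48.4,-19.8,6.6,0,0,-0.369,0],[-48.4,-19.8,6.6,0,0,-0.369,0],[-48.4,-19.8,6.6,0,0,-0.369,0],[-48.4,-19.8,6.6,0,0,-0.369,0],[-48.4,-19.8,6.6,0,0,-0.369,0],[-48.4,-19.8,6.6,0,0,-0.369,0],[-48.4,-19.8,6.6,0,0,-0.369,0],[-48.4,-19.8,6.6,0,0,-0.369,0],[-48.4,-19.8,6.6,0,0,-0.369,0],[-48.4,-19.8,6.6,0,0,-0.369,0],[-48.4,-19.8,6.6,0,0,-0.369,0],[-48.4,-19.8,6.6,0,0,-0.369,0],[-48.4,-19.8,6.6,0,0,-0.369,0],[-48.4,-19.8,6.6,0,0,-0.369,0],[-48.4,-19.8,6.6,0,0,-0.369,0],[-48.4,-19.8,6.6,0,0,-0.369,0]]'; python3 -c "
from h import *
to(605,223,140,90)
s=sense();c=camera('wrist');cv2.imwrite('pics/w1.png',c['color']);np.save('w1.npy',cloud(c,s));P=cloud(c,s)
M=(P[...,2]>.122)&(P[...,2]<.14)&(np.hypot(P[...,0]-.605,P[...,1]-.223)<.035);print(M.sum(),P[M].mean(0) if M.any() else 0)
"
```

```text
clock: 1.7
eef_pos: [0.6048, 0.2248, 0.1656]
orientation: [[-1.0, -0.002, 0.0], [-0.002, 1.0, 0.0], [-0.0, 0.0, -1.0]]
wrist_force: [0.2, 0.6, -0.3]
opening: -0.0003
gripper_force: 0.0
at [604.8 224.8 165.6] ang 90.1 -> shift [-0.02 -0.18  2.56] turn [0.0001 0.0002 0.0016]
3610 [0.60108245 0.22279998 0.13070877]
```

View pics/w1.png

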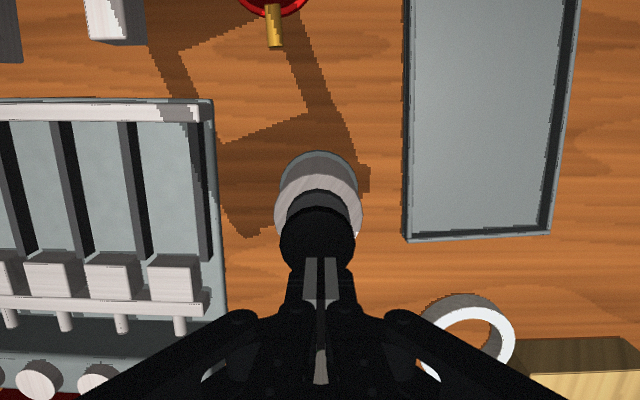

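The wrist view shows the closed fingers right over the black plunger head at (317,240), with the press on the left and the tray on the right.

```bash
python3 -m handwheel '[[0,-0.2,2.5,0,0,0,0],[0,-0.2,3.2,0,0,0,0],[0,-0.2,3.8,0,0,0,0],[0,-0.2,4.4,0,0,0,0],[0,-0.2,5.0,0,0,0,0],[0,-0.2,5.3,0,0,0,0],[0,-0.2,5.3,0,0,0,0]]'; python3 -m handwheel '[[0,0,0.1,0,0,0,0],[0,0,0.2,0,0,0,0],[0,0,0.25,0,0,0,0],[0,0,0.3,0,0,0,0],[0,0,0.3,0,0,0,0]]'
```

```text
clock: 2.45
eef_pos: [0.6051, 0.222, 0.1128]
orientation: [[-1.0, -0.0, -0.001], [-0.0, 1.0, 0.0], [0.001, 0.0, -1.0]]
wrist_force: [-3.3, -0.3, 7.5]
opening: 0.0003
gripper_force: 3.9
clock: 2.95
eef_pos: [0.6052, 0.222, 0.111]
orientation: [[-1.0, -0.0, -0.0], [-0.0, 1.0, 0.0], [0.0, 0.0, -1.0]]
wrist_force: [-7.6, -2.2, 14.1]
opening: 0.0001
gripper_force: 7.1
```

```bash
python3 -m handwheel '[[0,0,0.1,0,0,0,0],[0,0,0.2,0,0,0,0],[0,0,0.2,0,0,0,0]]'; python3 -m handwheel '[[0,0,-1,0,0,0,0],[0,0,-2.5,0,0,0,0],[0,0,-5.8,0,0,0,0],[0,0,-5.8,0,0,0,0],[0,0,-5.8,0,0,0,0],[0,0,-5.8,0,0,0,0]]'; python3 -c "
from h import *
c=camera('top');P=cloud(c);Z=P[...,2];np.save('top0.npy',P);cv2.imwrite('pics/top0.png',c['color'])
s=sense();c=camera('wrist');P=cloud(c,s)
M=(P[...,2]>.1)&(P[...,2]<.14)&(np.hypot(P[...,0]-.601,P[...,1]-.223)<.025);print(P[M].mean(0) if M.any() else 0)
to(438.8,68,120,90+.8)
P=np.load('w1.npy')
for x in (570,590,610,630): 
  M=(abs(P[...,0]-x/1000)<.003)&(abs(P[...,1])<.14)&(P[...,2]>.024)&(P[...,2]<.034); y=np.sort(P[M][:,1])*1000
  g=np.split(y,np.where(np.diff(y)>4)[0]+1);print(x,[(round(k[0]),round(k[-1])) for k in g])
M=(abs(P[...,1]-.09)<.02)&(P[...,2]>.036)&(P[...,2]<.046);x=np.sort(P[M][:,0])*1000;g=np.split(x,np.where(np.diff(x)>4)[0]+1);print('x fence/rams',[(round(k[0]),round(k[-1])) for k in g])
"; python3 m.py|head -2
```

```text
clock: 3.25
eef_pos: [0.6053, 0.2221, 0.1109]
orientation: [[-1.0, -0.0, 0.0], [-0.0, 1.0, 0.0], [-0.0, 0.0, -1.0]]
wrist_force: [-12.5, -3.8, 30.3]
opening: 0.0001
gripper_force: 15.1
clock: 3.85
eef_pos: [0.605, 0.2217, 0.1648]
orientation: [[-1.0, -0.0, -0.001], [-0.0, 1.0, -0.0], [0.001, -0.0, -1.0]]
wrist_force: [0.3, -0.3, -0.2]
opening: 0.0001
gripper_force: 0.0
[0.6008666  0.22307501 0.13067892]
at [604.8 221.6 164.2] ang 90.0 -> shift [ 16.6  -15.36   4.46] turn [-0.0006 -0.0016 -0.0137]
570 [(-51, -48), (0, 10), (58, 68), (117, 125)]
590 [(-56, -48), (0, 10), (58, 67), (116, 125)]
610 [(-59, -49), (-1, 9), (58, 66), (116, 124)]
630 [(-59, -49), (-1, 8), (57, 67), (115, 124)]
x fence/rams [(458, 483), (530, 544), (668, 748)]
bl A c [438.8  68. ] sz [89.1 28.5] ang 0.8 z 0.0357 n 504 mean [438.3  67.9  35.7]
bl B c [448.6 -41.8] sz [30.  90.2] ang 86.6 z 0.0357 n 495 mean [448.2 -41.7  35.7]Traceback (most recent call last):
  File "m.py", line 12, in <module>
    box((150,200,205,245),.122,.140,'plunger'); box((155,280,135,210),.013,.03,'traywall'); box((155,280,135,210),-.001,.012,'trayfloor')
    ~~~^^^^^^^^^^^^^^^^^^^^^^^^^^^^^^^^^^^^^^^
  File "m.py", line 8, in box
    n,l,st,_=cv2.connectedComponentsWithStats(M.astype(np.uint8)); k=1+np.argmax(st[1:,4]); M=l==k
                                                                       ~~~~~~~~~^^^^^^^^^^
    return _wrapfunc(a, 'argmax', axis=axis, out=out, **kwds)
    return bound(*args, **kwds)
ValueError: attempt to get argmax of an empty sequence
```

```bash
python3 -m handwheel '[[4,-3.6,0,0,0,-0.014,5.5],[8,-7.4,0,0,0,-0.014,5.5],[12,-11,2,0,0,-0.014,5.5],[16.6,-15.4,4.5,0,0,-0.014,5.5],[16.6,-15.4,4.5,0,0,-0.014,5.5],[16.6,-15.4,4.5,0,0,-0.014,5.5],[16.6,-15.4,4.5,0,0,-0.014,5.5],[16.6,-15.4,4.5,0,0,-0.014,5.5],[16.6,-15.4,4.5,0,0,-0.014,5.5]]'; python3 -c "
from h import *
to(438.8,68,16,90+.8)
s=sense();c=camera('wrist');P=cloud(c,s);cv2.imwrite('pics/w2.png',c['color'])
M=((P[...,2]>.03)&(P[...,2]<.04)&(abs(P[...,0]-.44)<.06)&(abs(P[...,1]-.068)<.035));q=P[M];print(len(q),q.mean(0),cv2.minAreaRect((q[:,:2]*1000).astype(np.float32)))
"
```

```text
clock: 4.85
eef_pos: [0.4408, 0.0685, 0.1206]
orientation: [[-1.0, -0.015, 0.001], [-0.015, 1.0, 0.0], [-0.001, 0.0, -1.0]]
wrist_force: [-0.5, -0.1, -0.1]
opening: 0.0548
gripper_force: 0.0
at [440.8  68.5 120.6] ang 90.8 -> shift [ 0.21 -0.05 10.46] turn [0.0003 0.0013 0.0009]
5189 [0.43526827 0.06686062 0.03603767] ((438.6727294921875, 66.88754272460938), (30.090492248535156, 90.0412368774414), 89.80107116699219)
```

View pics/w2.png

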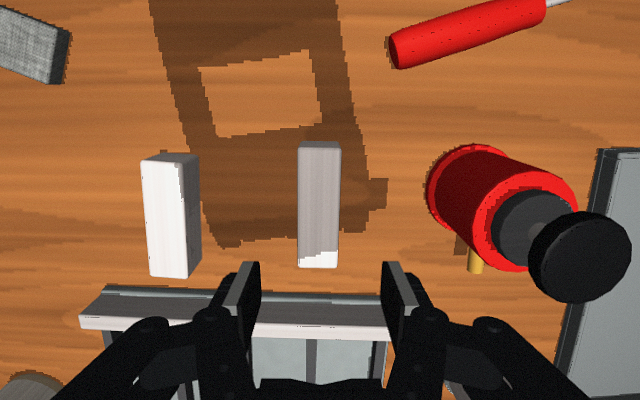

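The wrist view shows blank A at (319,205), between the open fingers, and blank B at (170,215). Both cameras agree on A to within 1 mm.

```bash
python3 -m handwheel '[[0.2,-0.1,3,0,0,0,5.5],[0.2,-0.1,6,0,0,0,5.5],[0.2,-0.1,8,0,0,0,5.5],[0.2,-0.1,9.5,0,0,0,5.5],[0.2,-0.1,10.4,0,0,0,5.5],[0.2,-0.1,10.4,0,0,0,5.5],[0.2,-0.1,10.4,0,0,0,5.5],[0.2,-0.1,10.4,0,0,0,2],[0.2,-0.1,10.4,0,0,0,2],[0.2,-0.1,10.4,0,0,0,2],[0.2,-0.1,10.4,0,0,0,2],[0.2,-0.1,10.4,0,0,0,2],[0.2,-0.1,10.4,0,0,0,2]]' 70; python3 -m handwheel '[[0,0,-2,0,0,0,2],[0,0,-5,0,0,0,2],[0,0,-9,0,0,0,2],[0,0,-9,0,0,0,2],[0,0,-9,0,0,0,2],[0,0,-9,0,0,0,2]]'; python3 -c "
from h import *
to(605,91,110,88.7)"
```

```text
clock: 6.2
eef_pos: [0.4382, 0.0669, 0.0173]
orientation: [[-1.0, -0.014, 0.002], [-0.014, 1.0, 0.0], [-0.002, 0.0, -1.0]]
wrist_force: [-1.3, 0.7, 8.1]
opening: 0.0286
gripper_force: 69.6
clock: 6.8
eef_pos: [0.4365, 0.0666, 0.1054]
orientation: [[-1.0, -0.014, -0.001], [-0.014, 1.0, -0.0], [0.001, -0.0, -1.0]]
wrist_force: [0.2, -0.5, -2.9]
opening: 0.0285
gripper_force: 70.7
at [436.5  66.6 105.4] ang 90.8 -> shift [-16.88   2.2   -0.48] turn [-0.0002 -0.0014  0.0368]
```

```bash
python3 -m handwheel '[[-4,0.6,0,0,0,0.037,2],[-8,1.1,0,0,0,0.037,2],[-12,1.6,0,0,0,0.037,2],[-15,2,0,0,0,0.037,2],[-16.9,2.2,-0.5,0,0,0.037,2],[-16.9,2.2,-0.5,0,0,0.037,2],[-16.9,2.2,-0.5,0,0,0.037,2],[-16.9,2.2,-0.5,0,0,0.037,2]]'; python3 -c "
from h import *
to(605,91,30,88.7)
s=sense();c=camera('wrist');P=cloud(c,s);np.save('w3.npy',P);cv2.imwrite('pics/w3.png',c['color'])
c=camera('top');cv2.imwrite('pics/t3.png',cv2.resize(c['color'][80:290,220:420],None,fx=3,fy=2.8));np.save('top0.npy',cloud(c))
"; python3 m.py 2>/dev/null|tail -3
```

```text
clock: 7.6
eef_pos: [0.6041, 0.0909, 0.1098]
orientation: [[-1.0, 0.023, -0.003], [0.023, 1.0, -0.0], [0.003, -0.001, -1.0]]
wrist_force: [-0.4, 0.8, -3.8]
opening: 0.0287
gripper_force: 75.0
at [604.1  90.9 109.8] ang 88.7 -> shift [-0.11  0.02  7.98] turn [-0.0006 -0.0034 -0.0001]
```

View pics/w3.png

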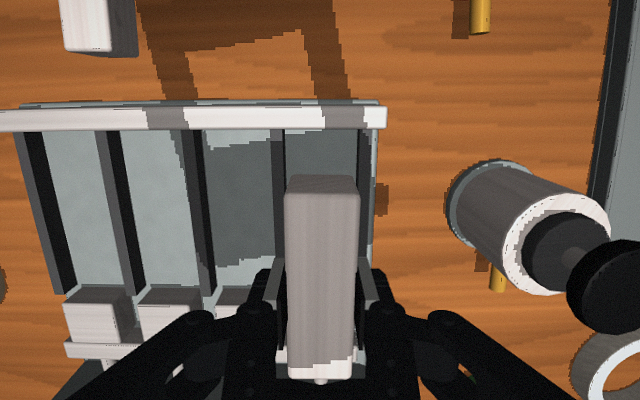

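The wrist view shows the blank held at (322,270), lined up with the outer bay at (321,160).

```bash
python3 -m handwheel '[[-0.1,0,3,0,0,0,2],[-0.1,0,5.5,0,0,0,2],[-0.1,0,6.8,0,0,0,2],[-0.1,0,7.4,0,0,0,2],[-0.1,0,7.8,0,0,0,2],[-0.1,0,7.9,0,0,0,2],[-0.1,0,7.9,0,0,0,2],[-0.1,0,7.9,0,0,0,2]]'
```

```text
clock: 8.5
eef_pos: [0.6077, 0.0912, 0.0331]
orientation: [[-1.0, 0.023, 0.001], [0.023, 1.0, 0.0], [-0.001, 0.0, -1.0]]
wrist_force: [0.1, 0.7, -2.6]
opening: 0.0283
gripper_force: 75.0
```

```bash
python3 -m handwheel '[[0.2,0,0.2,0,0,0,2],[0.2,0,0.2,0,0,0,2],[0.2,0,0.2,0,0,0,2]]'
```

```text
clock: 8.8
eef_pos: [0.605, 0.0912, 0.0304]
orientation: [[-1.0, 0.023, -0.0], [0.023, 1.0, 0.0], [0.0, 0.0, -1.0]]
wrist_force: [1.0, -0.1, -3.5]
opening: 0.0286
gripper_force: 75.0
```

```bash
python3 -m handwheel '[[0,0,0.1,0,0,0,2],[0,0,0.1,0,0,0,2],[0,0,0.1,0,0,0,4.5],[0,0,0.1,0,0,0,4.5],[0,0,0.1,0,0,0,4.5],[0,0,0.1,0,0,0,4.5],[0,0,-2,0,0,0,4.5],[0,0,-5,0,0,0,4.5],[0,0,-9,0,0,0,4.5],[0,0,-9,0,0,0,4.5],[0,0,-9,0,0,0,4.5],[0,0,-9,0,0,0,4.5]]'; python3 -c "
from h import *
s=sense();c=camera('wrist');P=cloud(c,s);cv2.imwrite('pics/w4.png',c['color'])
M=((P[...,2]>.043)&(P[...,2]<.055)&(abs(P[...,0]-.605)<.055)&(abs(P[...,1]-.091)<.035));q=P[M];print(len(q),q.mean(0),cv2.minAreaRect((q[:,:2]*1000).astype(np.float32)))
c=camera('top');P=cloud(c);np.save('top0.npy',P)
M=((P[...,2]>.03)&(P[...,2]<.045)&(abs(P[...,0]-.445)<.08)&(abs(P[...,1]+.04)<.08));q=P[M];print(len(q),q.mean(0),cv2.minAreaRect((q[:,:2]*1000).astype(np.float32)))
to(448.5,-41.8,120,86.7)
"
```

```text
clock: 10.0
eef_pos: [0.6044, 0.0911, 0.1194]
orientation: [[-1.0, 0.023, -0.001], [0.023, 1.0, -0.0], [0.001, -0.0, -1.0]]
wrist_force: [-0.2, -0.1, -0.5]
opening: 0.0446
gripper_force: 0.0
5623 [0.60257405 0.09140445 0.04807596] ((605.82421875, 91.35614776611328), (29.91344451904297, 89.81686401367188), 87.94251251220703)
503 [ 0.44962676 -0.04293692  0.03578196] ((473.2060241699219, -55.14574432373047), (61.14229202270508, 147.63714599609375), 61.9786262512207)
at [604.2  91.  119. ] ang 88.7 -> shift [ 15.26 -13.63  -0.06] turn [-0.0004 -0.0022  0.0348]
```

View pics/w4.png

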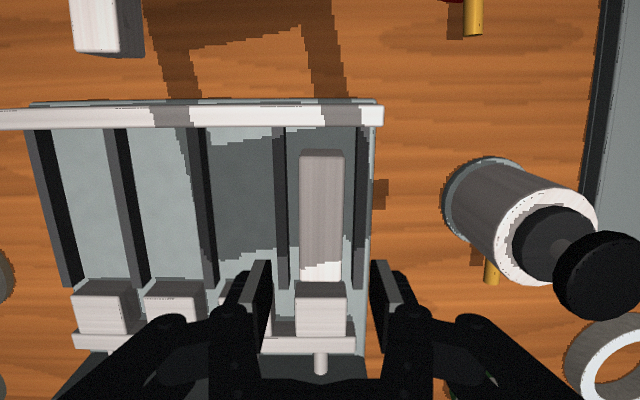

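The blank lies in the outer bay at (321,215), top at 48 mm, so it is flat. Next is blank B.

```bash
python3 -m handwheel '[[4,-3.6,0,0,0,0.035,5.5],[8,-7.2,0,0,0,0.035,5.5],[12,-10.8,0,0,0,0.035,5.5],[15.3,-13.6,0,0,0,0.035,5.5],[15.3,-13.6,0,0,0,0.035,5.5],[15.3,-13.6,0,0,0,0.035,5.5],[15.3,-13.6,0,0,0,0.035,5.5]]'; python3 -c "
from h import *
s=sense();c=camera('wrist');P=cloud(c,s)
M=((P[...,2]>.03)&(P[...,2]<.04)&(abs(P[...,0]-.448)<.065)&(abs(P[...,1]+.042)<.035));q=P[M];print(len(q),q.mean(0),cv2.minAreaRect((q[:,:2]*1000).astype(np.float32)))
to(448.5,-42.3,17,86.7)
"
```

```text
clock: 10.8
eef_pos: [0.45, -0.0411, 0.1202]
orientation: [[-0.998, 0.058, 0.001], [0.058, 0.998, 0.0], [-0.001, 0.0, -1.0]]
wrist_force: [-0.1, 0.2, 0.0]
opening: 0.0549
gripper_force: 0.0
5169 [ 0.44620834 -0.04295375  0.03606487] ((449.3193359375, -43.17884063720703), (30.1079158782959, 90.11222839355469), 86.39248657226562)
at [450.2 -40.9 120.2] ang 86.7 -> shift [ 0.17 -0.15 10.32] turn [0.0001 0.0007 0.0001]
```

```bash
python3 -m handwheel '[[0.15,-0.15,3,0,0,0.003,5.5],[0.15,-0.15,6,0,0,0.003,5.5],[0.15,-0.15,8,0,0,0.003,5.5],[0.15,-0.15,9.5,0,0,0.003,5.5],[0.15,-0.15,10.2,0,0,0.003,5.5],[0.15,-0.15,10.2,0,0,0.003,5.5],[0.15,-0.15,10.2,0,0,0.003,5.5],[0.15,-0.15,10.2,0,0,0.003,2],[0.15,-0.15,10.2,0,0,0.003,2],[0.15,-0.15,10.2,0,0,0.003,2],[0.15,-0.15,10.2,0,0,0.003,2],[0.15,-0.15,10.2,0,0,0.003,2],[0.15,-0.15,10.2,0,0,0.003,2]]' 70; python3 -m handwheel '[[0,0,-2,0,0,0,2],[0,0,-5,0,0,0,2],[0,0,-9,0,0,0,2],[0,0,-9,0,0,0,2],[0,0,-9,0,0,0,2],[0,0,-9,0,0,0,2]]'; python3 -c "
from h import *
to(605,-24.5,110,88.7)"
```

```text
clock: 12.15
eef_pos: [0.4482, -0.0427, 0.0193]
orientation: [[-0.998, 0.061, 0.002], [0.061, 0.998, -0.0], [-0.002, 0.0, -1.0]]
wrist_force: [-1.1, 1.1, 7.0]
opening: 0.0282
gripper_force: 69.7
clock: 12.75
eef_pos: [0.4466, -0.0427, 0.1076]
orientation: [[-0.998, 0.061, -0.001], [0.061, 0.998, 0.0], [0.001, 0.0, -1.0]]
wrist_force: [0.1, 0.2, -2.1]
opening: 0.0285
gripper_force: 70.2
at [446.6 -42.7 107.6] ang 86.5 -> shift [-15.7    2.78  -0.26] turn [ 0.0001 -0.0012 -0.0382]
```

```bash
python3 -m handwheel '[[-4,0.7,-0.3,0,0,-0.038,2],[-8,1.4,-0.3,0,0,-0.038,2],[-12,2.1,-0.3,0,0,-0.038,2],[-15,2.7,-0.3,0,0,-0.038,2],[-15.7,2.8,-0.3,0,0,-0.038,2],[-15.7,2.8,-0.3,0,0,-0.038,2],[-15.7,2.8,-0.3,0,0,-0.038,2],[-15.7,2.8,-0.3,0,0,-0.038,2],[-15.7,2.8,-0.3,0,0,-0.038,2]]'; python3 -c "
from h import *
to(605,-24.5,32,88.7)
s=sense();c=camera('wrist');P=cloud(c,s);cv2.imwrite('pics/w5.png',c['color'])
"
```

```text
clock: 13.65
eef_pos: [0.6048, -0.0245, 0.1112]
orientation: [[-1.0, 0.023, -0.001], [0.023, 1.0, 0.0], [0.001, -0.0, -1.0]]
wrist_force: [-0.7, 0.5, -2.2]
opening: 0.0281
gripper_force: 70.1
at [604.8 -24.5 111.2] ang 88.7 -> shift [-0.02 -0.    7.92] turn [-0.     -0.0007 -0.0004]
```

View pics/w5.png

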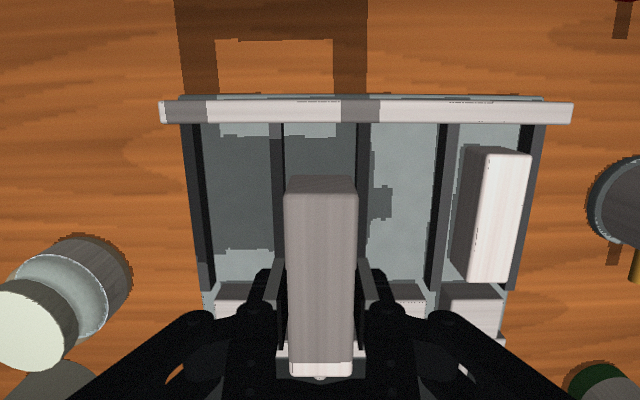

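The held blank at (321,270) lines up with its bay at (321,150). The first blank is still in place at (490,215).

```bash
python3 -m handwheel '[[0,0,3,0,0,0,2],[0,0,5.5,0,0,0,2],[0,0,6.8,0,0,0,2],[0,0,7.4,0,0,0,2],[0,0,7.8,0,0,0,2],[0,0,7.95,0,0,0,2],[0,0,7.95,0,0,0,2],[0,0,7.95,0,0,0,2],[0,0,7.95,0,0,0,2],[0,0,7.95,0,0,0,2],[0,0,7.95,0,0,0,2]]'
```

```text
clock: 14.8
eef_pos: [0.6059, -0.0243, 0.032]
orientation: [[-1.0, 0.023, 0.0], [0.023, 1.0, -0.0], [-0.0, -0.0, -1.0]]
wrist_force: [-0.2, -0.0, -2.7]
opening: 0.0286
gripper_force: 70.1
```

```bash
python3 -m handwheel '[[0,0,0.05,0,0,0,2],[0,0,0.05,0,0,0,4.5],[0,0,0.05,0,0,0,4.5],[0,0,0.05,0,0,0,4.5],[0,0,0.05,0,0,0,4.5],[0,0,-2,0,0,0,4.5],[0,0,-5,0,0,0,4.5],[0,0,-9,0,0,0,4.5],[0,0,-12,0,0,0,4.5],[0,0,-12,0,0,0,4.5],[0,0,-12,0,0,0,4.5]]'; python3 -c "
from h import *
s=sense();c=camera('wrist');P=cloud(c,s)
for n,y in (('B',-.0245),('A',.091)):
  M=((P[...,2]>.043)&(P[...,2]<.055)&(abs(P[...,0]-.605)<.055)&(abs(P[...,1]-y)<.03));q=P[M];print(n,len(q),q.mean(0),cv2.minAreaRect((q[:,:2]*1000).astype(np.float32)))
to(447,-349.5,130,90)
"
```

```text
clock: 15.9
eef_pos: [0.6062, -0.0243, 0.1524]
orientation: [[-1.0, 0.023, 0.002], [0.023, 1.0, -0.0], [-0.002, -0.0, -1.0]]
wrist_force: [-0.9, -0.8, -0.7]
opening: 0.0451
gripper_force: 0.0
B 4421 [ 0.60426161 -0.02413481  0.04806754] ((606.9226684570312, -24.20830535888672), (30.03439712524414, 89.59130859375), 88.6500015258789)
A 4469 [0.6029061  0.08982297 0.04783268] ((605.7211303710938, 90.66173553466797), (30.60003089904785, 89.61604309082031), 87.57540893554688)
at [605.4 -24.3 151.2] ang 88.7 -> shift [ 15.09 -32.87   2.13] turn [ 0.     -0.0006 -0.0227]
```

```bash
python3 -m handwheel '[[0,-4.5,0,0,0,-0.023,0],[1,-9,0,0,0,-0.023,0],[4,-13.5,0,0,0,-0.023,0],[7,-18,0,0,0,-0.023,0],[10,-22.5,0,0,0,-0.023,0],[12,-27,0,0,0,-0.023,0],[15.1,-32.9,1,0,0,-0.023,0],[15.1,-32.9,2.1,0,0,-0.023,0],[15.1,-32.9,2.1,0,0,-0.023,0],[15.1,-32.9,2.1,0,0,-0.023,0],[15.1,-32.9,2.1,0,0,-0.023,0],[15.1,-32.9,2.1,0,0,-0.023,0]]'; python3 -c "
from h import *
s=sense();c=camera('wrist');P=cloud(c,s)
M=((P[...,2]>.085)&(P[...,2]<.095)&(abs(P[...,0]-.44)<.04)&(abs(P[...,1]+.35)<.06));q=P[M];print(len(q),q.mean(0),q.min(0),q.max(0))
to(450,-349.5,90,90)
c=camera('top');P=cloud(c);cv2.imwrite('pics/t5.png',cv2.resize(c['color'][80:290,240:520],None,fx=2.5,fy=2.5))
"
```

```text
clock: 17.15
eef_pos: [0.4481, -0.3488, 0.1308]
orientation: [[-1.0, -0.002, -0.0], [-0.002, 1.0, 0.0], [0.0, 0.0, -1.0]]
wrist_force: [-0.8, -0.1, 0.3]
opening: 0.0
gripper_force: 0.0
3891 [ 0.44999653 -0.35143821  0.0901292 ] [ 0.4213052  -0.39145183  0.08500153] [ 0.46758357 -0.31125221  0.09499819]
at [ 448.2 -348.9  130.9] ang 90.1 -> shift [-0.18 -0.06  4.09] turn [-0.      0.0002  0.0018]
```

View pics/t5.png

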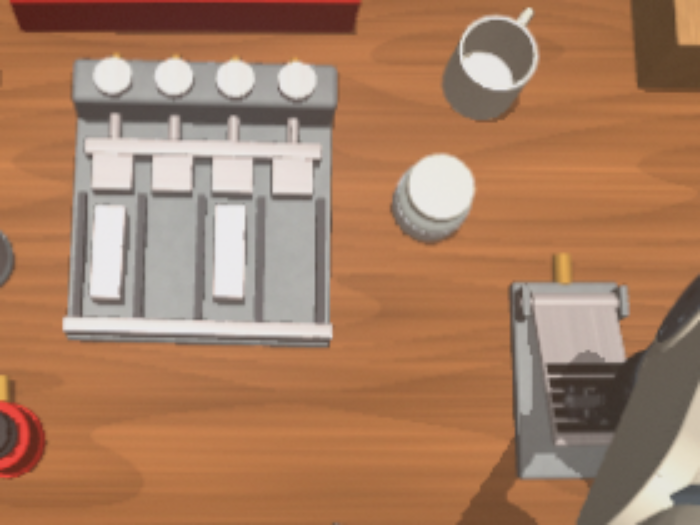

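Both blanks lie in bays, at (108,252) and (230,250). The jar is upright at (438,195) and the gripper is over the striped toe at (588,400). Now the pedal.

```bash
python3 -m handwheel '[[0,-0.1,3,0,0,0,0],[0,-0.1,4.2,0,0,0,0],[0.2,-0.1,5.2,0,0,0,0],[0.5,-0.1,6.2,0,0,0,0],[0.7,-0.1,7,0,0,0,0],[0.8,-0.1,7.4,0,0,0,0],[0.8,-0.1,7.5,0,0,0,0],[0.8,-0.1,7.5,0,0,0,0],[0.8,-0.1,7.5,0,0,0,0]]';python3 -m handwheel '[[0,0,0.1,0,0,0,0],[0,0,0.2,0,0,0,0],[0,0,0.3,0,0,0,0],[0,0,0.3,0,0,0,0]]'
```

```text
clock: 18.15
eef_pos: [0.4402, -0.3504, 0.0565]
orientation: [[-1.0, -0.0, 0.001], [-0.0, 1.0, 0.0], [-0.001, 0.0, -1.0]]
wrist_force: [1.5, 3.3, 6.2]
opening: 0.0003
gripper_force: 3.5
clock: 18.55
eef_pos: [0.44, -0.3504, 0.0545]
orientation: [[-1.0, -0.0, 0.001], [-0.0, 1.0, 0.0], [-0.001, 0.0, -1.0]]
wrist_force: [-1.2, 5.7, 18.8]
opening: -0.0002
gripper_force: 9.1
```

```bash
python3 -m handwheel '[[0,0,0.1,0,0,0,0],[0,0,0.2,0,0,0,0],[0,0,0.2,0,0,0,0],[0,0,0.2,0,0,0,0]]';python3 -c "
from h import *
c=camera('top');cv2.imwrite('pics/t6.png',cv2.resize(c['color'][80:290,240:520],None,fx=2.5,fy=2.5))"
```

```text
clock: 18.95
eef_pos: [0.4401, -0.3505, 0.0541]
orientation: [[-1.0, -0.0, 0.001], [-0.0, 1.0, -0.0], [-0.001, -0.0, -1.0]]
wrist_force: [-7.3, 9.9, 38.2]
opening: -0.0
gripper_force: 18.9
```

View pics/t6.png

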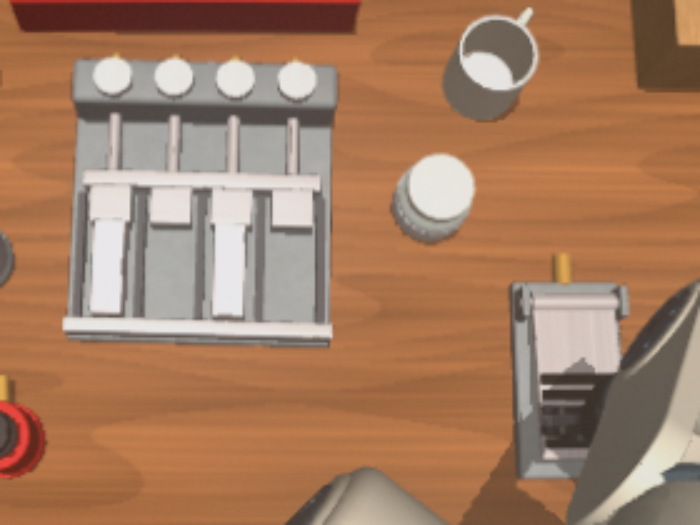

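The rams are fully forward and both blanks are against the fence, at (108,268) and (230,268); the force rises hard with no more travel, so this is the stop. Releasing, checking, then pressing again.

```bash
python3 -m handwheel '[[-0.2,0,-1,0,0,0,0],[-0.5,0,-2.5,0,0,0,0],[-0.8,0,-4,0,0,0,0],[-0.8,0,-6,0,0,0,0],[-0.8,0,-7.5,0,0,0,0],[-0.8,0,-7.5,0,0,0,0],[-0.8,0,-7.5,0,0,0,0],[-0.8,0,-7.5,0,0,0,0],[-0.8,0,-7.5,0,0,0,0]]'; python3 -c "
from h import *
s=sense();c=camera('wrist');P=cloud(c,s)
M=((abs(P[...,0]-.45)<.004)&(abs(P[...,1]+.35)<.03)&(P[...,2]<.1));print('toe z at x450',np.median(P[M][:,2]))
c=camera('top');P=cloud(c)
for y in (.091,-.0245):
  M=((P[...,2]>.043)&(P[...,2]<.055)&(abs(P[...,0]-.60)<.065)&(abs(P[...,1]-y)<.02));q=P[M];print(len(q),q.mean(0),q.min(0),q.max(0))
to(448,-350.5,90,90)"
```

```text
clock: 19.9
eef_pos: [0.4469, -0.3504, 0.1248]
orientation: [[-1.0, -0.0, -0.001], [-0.0, 1.0, 0.001], [0.001, 0.001, -1.0]]
wrist_force: [-0.4, -0.1, 0.2]
opening: -0.0003
gripper_force: 0.0
toe z at x450 0.0907891252153418
486 [0.58827783 0.09183636 0.04757864] [0.53551323 0.0711801  0.04313154] [0.63427234 0.10884893 0.05452209]
481 [ 0.58610182 -0.02251652  0.04760447] [ 0.53602659 -0.04360374  0.04301611] [ 0.63279356 -0.00612163  0.05455728]
at [ 447.1 -350.5  125.1] ang 90.0 -> shift [-0.09 -0.    3.51] turn [ 0.0007 -0.0009  0.0002]
```

Pedal fully up. Second press: the stop is 7.1 cm below.

```bash
python3 -m handwheel '[[0,0,2.4,0,0,0,0],[0,0,3.6,0,0,0,0],[0.2,0,4.6,0,0,0,0],[0.5,0,5.6,0,0,0,0],[0.7,0,6.4,0,0,0,0],[0.7,0,6.8,0,0,0,0],[0.7,0,7,0,0,0,0],[0.7,0,7.2,0,0,0,0],[0.7,0,7.4,0,0,0,0],[0.7,0,7.5,0,0,0,0],[0.7,0,7.5,0,0,0,0],[0.7,0,7.5,0,0,0,0]]'; python3 -m handwheel '[[0,0,0.05,0,0,0,0],[0,0,0.1,0,0,0,0],[0,0,0.1,0,0,0,0]]'
```

```text
clock: 21.2
eef_pos: [0.4397, -0.3508, 0.054]
orientation: [[-1.0, -0.0, -0.001], [-0.0, 1.0, 0.0], [0.001, 0.0, -1.0]]
wrist_force: [-13.8, 6.6, 46.5]
opening: 0.0001
gripper_force: 22.4
clock: 21.5
eef_pos: [0.4397, -0.3509, 0.0539]
orientation: [[-1.0, -0.0, -0.001], [-0.0, 1.0, 0.0], [0.001, 0.0, -1.0]]
wrist_force: [-16.8, 10.3, 56.1]
opening: -0.0003
gripper_force: 27.5
```

```bash
python3 -m handwheel '[[-0.2,0,-1,0,0,0,0],[-0.5,0,-2.5,0,0,0,0],[-0.8,0,-4,0,0,0,0],[-0.8,0,-8,0,0,0,0],[-0.8,0,-10,0,0,0,0],[-0.8,0,-10,0,0,0,0],[-0.8,0,-10,0,0,0,0],[-0.8,0,-10,0,0,0,0]]'; python3 -c "
from h import *
c=camera('top');P=cloud(c)
for y in (.091,-.0245):
  M=((P[...,2]>.0455)&(P[...,2]<.055)&(abs(P[...,0]-.60)<.065)&(abs(P[...,1]-y)<.025));q=P[M];print(len(q),q.mean(0),cv2.minAreaRect((q[:,:2]*1000).astype(np.float32)))
to(590,-24,150,88.7)"
```

```text
clock: 22.3
eef_pos: [0.4476, -0.3502, 0.1484]
orientation: [[-1.0, -0.0, -0.002], [-0.0, 1.0, 0.001], [0.002, 0.001, -1.0]]
wrist_force: [-1.0, -0.1, -0.2]
opening: 0.0002
gripper_force: 0.0
396 [0.58938586 0.0922137  0.04842157] ((584.9718627929688, 92.02644348144531), (29.812068939208984, 98.50637817382812), 88.91353607177734)
396 [ 0.58692361 -0.02261915  0.04823258] ((584.292236328125, -22.539268493652344), (96.01409912109375, 30.138065338134766), 1.4777405261993408)
at [ 447.6 -350.2  148.3] ang 90.0 -> shift [-14.24  32.62  -0.15] turn [ 0.0016 -0.002   0.0228]
```

```bash
python3 -m handwheel '[[-2,4.5,-1,0,0,0.023,5],[-4,9,-1,0,0,0.023,5],[-6,13.5,-1,0,0,0.023,5],[-8,18,-1,0,0,0.023,5],[-10,22.5,-1,0,0,0.023,5],[-12,27,-1,0,0,0.023,5],[-14.2,32.6,0,0,0,0.023,5],[-14.2,32.6,0,0,0,0.023,5],[-14.2,32.6,0,0,0,0.023,5],[-14.2,32.6,0,0,0,0.023,5],[-14.2,32.6,0,0,0,0.023,5],[-14.2,32.6,0,0,0,0.023,5]]'; python3 -c "
from h import *
s=sense();c=camera('wrist');P=cloud(c,s);cv2.imwrite('pics/w7.png',c['color'])
for n,y in (('B',-.0245),('A',.091)):
  M=((P[...,2]>.0455)&(P[...,2]<.055)&(abs(P[...,0]-.59)<.055)&(abs(P[...,1]-y)<.03));q=P[M];print(n,len(q),q.mean(0),cv2.minAreaRect((q[:,:2]*1000).astype(np.float32)))
to(590,-24,32,88.7)"
```

```text
clock: 23.55
eef_pos: [0.59, -0.0263, 0.1499]
orientation: [[-1.0, 0.025, -0.0], [0.025, 1.0, -0.0], [0.0, -0.0, -1.0]]
wrist_force: [-0.6, -0.9, -0.0]
opening: 0.0499
gripper_force: 0.0
B 4485 [ 0.58609626 -0.0237634   0.04809748] ((588.8442993164062, -23.808794021606445), (29.945051193237305, 89.27777099609375), 88.71536254882812)
A 4324 [0.58886661 0.08993911 0.04796528] ((591.382080078125, 90.36797332763672), (30.525049209594727, 89.57038116455078), 89.030517578125)
at [590.1 -26.1 150. ] ang 88.6 -> shift [ 0.02  0.21 11.8 ] turn [-0.0001  0.0001 -0.0019]
```

View pics/w7.png

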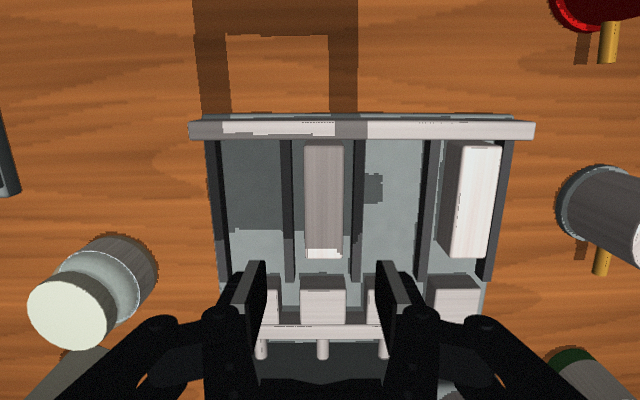

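The wrist view shows blank B at (323,200) and blank A at (470,200), flat in their bays against the fence, with the rams back.

```bash
python3 -m handwheel '[[0.1,0.2,4,0,0,0,5],[0.1,0.2,7.5,0,0,0,5],[0.1,0.2,9.5,0,0,0,5],[0.1,0.2,11,0,0,0,5],[0.1,0.2,11.8,0,0,0,5],[0.1,0.2,11.8,0,0,0,5],[0.1,0.2,11.8,0,0,0,5],[0.1,0.2,11.8,0,0,0,2],[0.1,0.2,11.8,0,0,0,2],[0.1,0.2,11.8,0,0,0,2],[0.1,0.2,11.8,0,0,0,2],[0.1,0.2,11.8,0,0,0,2],[0.1,0.2,11.8,0,0,0,2]]' 70; python3 -m handwheel '[[0,0,-2,0,0,0,2],[0,0,-5,0,0,0,2],[0,0,-9,0,0,0,2],[0,0,-13,0,0,0,2],[0,0,-17,0,0,0,2],[0,0,-17,0,0,0,2],[0,0,-17,0,0,0,2],[0,0,-17,0,0,0,2]]'; python3 -c "
from h import *
to(590,366,200,3.3);to(590,366,200,-176.7)"
```

```text
clock: 24.9
eef_pos: [0.5903, -0.0228, 0.0332]
orientation: [[-1.0, 0.023, 0.002], [0.023, 1.0, -0.0], [-0.002, -0.0, -1.0]]
wrist_force: [-0.3, -0.4, 5.6]
opening: 0.0285
gripper_force: 69.8
clock: 25.7
eef_pos: [0.5883, -0.0226, 0.2005]
orientation: [[-1.0, 0.023, -0.002], [0.023, 1.0, 0.0], [0.002, 0.0, -1.0]]
wrist_force: [0.4, 0.3, -2.8]
opening: 0.0281
gripper_force: 69.9
at [588.3 -22.6 200.5] ang 88.7 -> shift [ 0.71 38.86  0.05] turn [-0.0016 -0.0018  1.4905]
at [588.3 -22.6 200.5] ang 88.7 -> shift [ 0.71 38.86  0.05] turn [ 1.9000e-03 -1.6000e-03 -1.6511e+00]
```

```bash
python3 -m handwheel '[[0.7,3,0,0,0,0.13,2],[0.7,6,0,0,0,0.26,2],[0.7,9,0,0,0,0.39,2],[0.7,13,0,0,0,0.52,2],[0.7,17,0,0,0,0.65,2],[0.7,21,0,0,0,0.78,2],[0.7,25,0,0,0,0.91,2],[0.7,28,0,0,0,1.04,2],[0.7,32,0,0,0,1.17,2],[0.7,35,0,0,0,1.3,2],[0.7,38.9,0,0,0,1.42,2],[0.7,38.9,0,0,0,1.49,2],[0.7,38.9,0,0,0,1.49,2],[0.7,38.9,0,0,0,1.49,2],[0.7,38.9,0,0,0,1.49,2],[0.7,38.9,0,0,0,1.49,2]]'; python3 -c "
from h import *
s=sense();c=camera('wrist');P=cloud(c,s);cv2.imwrite('pics/w8.png',c['color'])
M=((P[...,2]>.015)&(P[...,2]<.024)&(abs(P[...,0]-.52)<.15)&(abs(P[...,1]-.366)<.09));q=P[M];print(len(q),cv2.minAreaRect((q[:,:2]*1000).astype(np.float32)),q.min(0),q.max(0))
to(569,369,120,3.3);to(569,369,28,3.3)"
```

```text
clock: 27.3
eef_pos: [0.5913, 0.3654, 0.2015]
orientation: [[-0.058, 0.998, -0.0], [0.998, 0.058, -0.0], [-0.0, -0.0, -1.0]]
wrist_force: [1.1, -0.2, -2.0]
opening: 0.0283
gripper_force: 70.0
4192 ((520.62744140625, 363.23028564453125), (261.23687744140625, 135.17323303222656), 3.5457003116607666) [0.38759123 0.28947405 0.01501232] [0.65490282 0.43854697 0.0224536 ]
at [591.4 365.6 201.7] ang 3.3 -> shift [ 0.47 -2.21  8.17] turn [-0.0002  0.0002  0.0003]
at [591.4 365.6 201.7] ang 3.3 -> shift [ 0.47 -2.21 17.37] turn [-0.0002  0.0002  0.0003]
```

View pics/w8.png

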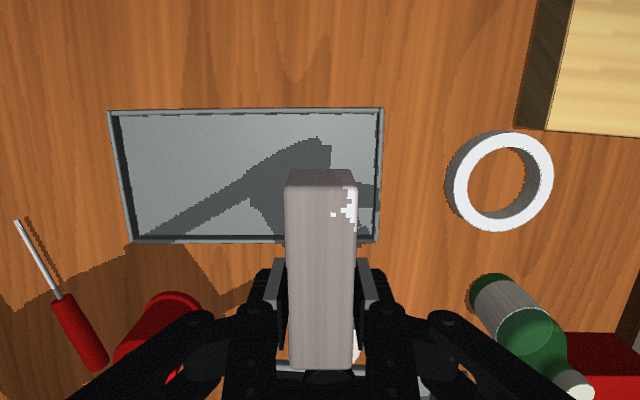

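The blank is still held at (321,270), squarely rotated; the tray corners are at (110,110), (383,108), (378,242) and (135,242), and its centre is measured as (520,363).

```bash
python3 -m handwheel '[[0.2,-2.1,4,0,0,0,2],[0.2,-2.1,8,0,0,0,2],[0.2,-2.1,12,0,0,0,2],[0.2,-2.1,15,0,0,0,2],[0.2,-2.1,16.5,0,0,0,2],[0.2,-2.1,17.2,0,0,0,2],[0.2,-2.1,17.2,0,0,0,2],[0.2,-2.1,17.2,0,0,0,2],[0.2,-2.1,17.2,0,0,0,2],[0.2,-2.1,17.2,0,0,0,2]]'
```

```text
clock: 28.35
eef_pos: [0.5709, 0.3676, 0.0311]
orientation: [[-0.058, 0.998, 0.002], [0.998, 0.058, 0.001], [0.001, 0.002, -1.0]]
wrist_force: [0.0, -1.0, -2.6]
opening: 0.0281
gripper_force: 70.0
```

```bash
python3 -m handwheel '[[0,0,0.1,0,0,0,2],[0,0,0.2,0,0,0,2],[0,0,0.3,0,0,0,2],[0,0,0.3,0,0,0,2],[0,0,0.3,0,0,0,2]]'
```

```text
clock: 28.85
eef_pos: [0.5701, 0.3671, 0.0267]
orientation: [[-0.058, 0.998, -0.0], [0.998, 0.058, -0.0], [-0.0, -0.0, -1.0]]
wrist_force: [0.7, -0.8, -2.1]
opening: 0.0281
gripper_force: 70.0
```

```bash
python3 -m handwheel '[[0,0,0.1,0,0,0,2],[0,0,0.1,0,0,0,4.5],[0,0,0.1,0,0,0,4.5],[0,0,0.1,0,0,0,4.5],[0,0,0.1,0,0,0,4.5],[0,0,-2,0,0,0,4.5],[0,0,-5,0,0,0,4.5],[0,0,-9,0,0,0,4.5],[0,0,-13,0,0,0,5],[0,0,-16,0,0,0,5],[0,0,-16,0,0,0,5],[0,0,-16,0,0,0,5]]'; python3 -c "
from h import *
s=sense();c=camera('wrist');P=cloud(c,s)
M=((P[...,2]>.033)&(P[...,2]<.05)&(abs(P[...,0]-.57)<.05)&(abs(P[...,1]-.366)<.06));q=P[M];print(len(q),q.mean(0),cv2.minAreaRect((q[:,:2]*1000).astype(np.float32)))
to(591,90.5,170,88.8)"
```

```text
clock: 30.05
eef_pos: [0.5704, 0.3672, 0.1874]
orientation: [[-0.058, 0.998, 0.001], [0.998, 0.058, 0.001], [0.001, 0.001, -1.0]]
wrist_force: [0.9, -0.6, -1.0]
opening: 0.0501
gripper_force: 0.0
3395 [0.57049011 0.37157877 0.04108578] ((570.6422119140625, 369.20257568359375), (29.96959114074707, 89.3802719116211), 3.5686943531036377)
at [569.7 366.8 186. ] ang 3.3 -> shift [-27.71   0.52   1.62] turn [-1.0000e-03 -2.0000e-04 -1.4918e+00]
```

```bash
python3 -m handwheel '[[-3,0,0,0,0,-0.13,5],[-6,0,0,0,0,-0.26,5],[-9,0,0,0,0,-0.39,5],[-12,0,0,0,0,-0.52,5],[-15,0,0,0,0,-0.65,5],[-18,0,0,0,0,-0.78,5],[-21,0,0,0,0,-0.91,5],[-23,0.2,0,0,0,-1.04,5],[-25,0.5,0,0,0,-1.17,5],[-27.7,0.5,0,0,0,-1.3,5],[-27.7,0.5,0.5,0,0,-1.42,5],[-27.7,0.5,1.6,0,0,-1.49,5],[-27.7,0.5,1.6,0,0,-1.49,5],[-27.7,0.5,1.6,0,0,-1.49,5],[-27.7,0.5,1.6,0,0,-1.49,5],[-27.7,0.5,1.6,0,0,-1.49,5]]'; python3 -c "
from h import *
s=sense();c=camera('wrist');P=cloud(c,s)
M=((P[...,2]>.0455)&(P[...,2]<.055)&(abs(P[...,0]-.59)<.055)&(abs(P[...,1]-.09)<.03));q=P[M];print(len(q),q.mean(0),cv2.minAreaRect((q[:,:2]*1000).astype(np.float32)))
to(591,90.5,32,88.8)"
```

```text
clock: 31.7
eef_pos: [0.5913, 0.0911, 0.1709]
orientation: [[-1.0, 0.023, 0.0], [0.023, 1.0, 0.0], [-0.0, 0.0, -1.0]]
wrist_force: [0.2, -0.1, 0.4]
opening: 0.0501
gripper_force: 0.0
3870 [0.58884477 0.09101357 0.04809326] ((591.2655029296875, 90.96365356445312), (29.983121871948242, 88.75590515136719), 88.6705093383789)
at [591.4  91.  171. ] ang 88.7 -> shift [ 0.04 -0.06 13.9 ] turn [ 0.      0.0004 -0.0024]
```

```bash
python3 -m handwheel '[[0,0,4.5,0,0,0,5],[0,0,8.5,0,0,0,5],[0,0,11,0,0,0,5],[0,0,13,0,0,0,5],[0,0,13.9,0,0,0,5],[0,0,13.9,0,0,0,5],[0,0,13.9,0,0,0,5],[0,0,13.9,0,0,0,2],[0,0,13.9,0,0,0,2],[0,0,13.9,0,0,0,2],[0,0,13.9,0,0,0,2],[0,0,13.9,0,0,0,2],[0,0,13.9,0,0,0,2]]' 70; python3 -m handwheel '[[0,0,-2,0,0,0,2],[0,0,-5,0,0,0,2],[0,0,-9,0,0,0,2],[0,0,-13,0,0,0,2],[0,0,-17,0,0,0,2],[0,0,-17,0,0,0,2],[0,0,-17,0,0,0,2],[0,0,-17,0,0,0,2]]'; python3 -c "
from h import *
to(475,361.5,200,3.4)"
```

```text
clock: 33.05
eef_pos: [0.5922, 0.091, 0.0334]
orientation: [[-1.0, 0.023, 0.002], [0.023, 1.0, 0.0], [-0.002, 0.0, -1.0]]
wrist_force: [-1.2, 0.1, 5.2]
opening: 0.0284
gripper_force: 69.8
clock: 33.85
eef_pos: [0.59, 0.0907, 0.2004]
orientation: [[-1.0, 0.023, -0.002], [0.023, 1.0, -0.0], [0.002, -0.0, -1.0]]
wrist_force: [-0.3, -0.6, -3.7]
opening: 0.0284
gripper_force: 70.3
at [590.   90.7 200.4] ang 88.7 -> shift [12.12 26.81  0.06] turn [-0.0021 -0.0016  1.4886]
```

```bash
python3 -m handwheel '[[1,2.5,0,0,0,0.13,2],[2,5,0,0,0,0.26,2],[3,7.5,0,0,0,0.39,2],[4,10,0,0,0,0.52,2],[5,12.5,0,0,0,0.65,2],[6,15,0,0,0,0.78,2],[7,17,0,0,0,0.91,2],[8,19,0,0,0,1.04,2],[9,21,0,0,0,1.17,2],[10,23,0,0,0,1.3,2],[12.1,26.8,0,0,0,1.42,2],[12.1,26.8,0,0,0,1.49,2],[12.1,26.8,0,0,0,1.49,2],[12.1,26.8,0,0,0,1.49,2],[12.1,26.8,0,0,0,1.49,2],[12.1,26.8,0,0,0,1.49,2]]'; python3 -c "
from h import *
s=sense();c=camera('wrist');cv2.imwrite('pics/w9.png',c['color'])
to(475,361.5,28,3.4)"
```

```text
clock: 35.45
eef_pos: [0.4766, 0.3608, 0.2014]
orientation: [[-0.058, 0.998, -0.0], [0.998, 0.058, -0.0], [-0.0, -0.0, -1.0]]
wrist_force: [0.2, 0.3, -4.5]
opening: 0.0281
gripper_force: 70.3
at [476.7 360.9 201.6] ang 3.3 -> shift [ 0.07 -0.16 17.36] turn [-0.0002  0.0002 -0.0016]
```

View pics/w9.png

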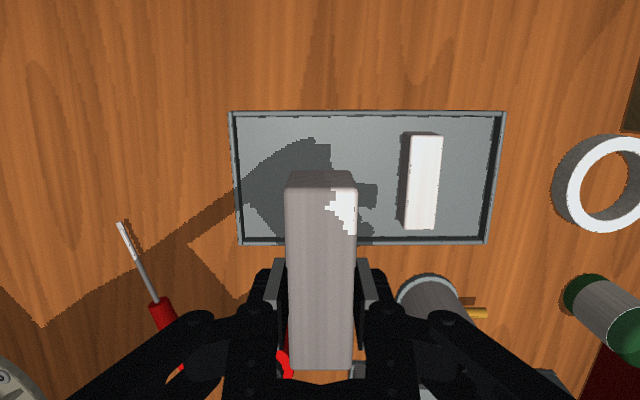

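The first blank lies flat in the tray at (422,182), well clear of the one held at (321,270).

```bash
python3 -m handwheel '[[0.1,-0.2,4,0,0,0,2],[0.1,-0.2,8,0,0,0,2],[0.1,-0.2,12,0,0,0,2],[0.1,-0.2,15,0,0,0,2],[0.1,-0.2,16.5,0,0,0,2],[0.1,-0.2,17.2,0,0,0,2],[0.1,-0.2,17.4,0,0,0,2],[0.1,-0.2,17.4,0,0,0,2],[0.1,-0.2,17.4,0,0,0,2],[0.1,-0.2,17.4,0,0,0,2],[0.1,-0.2,17.4,0,0,0,2],[0.1,-0.2,17.4,0,0,0,2]]'
```

```text
clock: 36.7
eef_pos: [0.4745, 0.3626, 0.0282]
orientation: [[-0.058, 0.998, 0.001], [0.998, 0.058, 0.0], [0.0, 0.001, -1.0]]
wrist_force: [-0.6, -0.3, -3.8]
opening: 0.0283
gripper_force: 70.3
```

```bash
python3 -m handwheel '[[0,0,0.1,0,0,0,2],[0,0,0.15,0,0,0,2],[0,0,0.15,0,0,0,2],[0,0,0.15,0,0,0,4.5],[0,0,0.15,0,0,0,4.5],[0,0,0.15,0,0,0,4.5],[0,0,0.15,0,0,0,4.5],[0,0,-2,0,0,0,4.5],[0,0,-5,0,0,0,4.5],[0,0,-9,0,0,0,4.5],[0,0,-13,0,0,0,5],[0,0,-16,0,0,0,5],[0,0,-16,0,0,0,5],[0,0,-16,0,0,0,5]]'; python3 -c "
from h import *
s=sense();c=camera('wrist');P=cloud(c,s)
for x in (.475,.57):
  M=((P[...,2]>.033)&(P[...,2]<.05)&(abs(P[...,0]-x)<.04)&(abs(P[...,1]-.364)<.07));q=P[M];print(len(q),q.mean(0),cv2.minAreaRect((q[:,:2]*1000).astype(np.float32)))
to(605,223,165,90)"
```

```text
clock: 38.1
eef_pos: [0.4745, 0.3626, 0.1883]
orientation: [[-0.058, 0.998, 0.001], [0.998, 0.058, 0.001], [0.001, 0.001, -1.0]]
wrist_force: [-0.4, -2.1, 0.1]
opening: 0.0499
gripper_force: 0.0
3384 [0.47466494 0.36588152 0.04107806] ((474.811767578125, 363.3370361328125), (29.987953186035156, 89.98080444335938), 3.3060808181762695)
3495 [0.56901169 0.37173504 0.0408409 ] ((570.0716552734375, 368.87445068359375), (30.553058624267578, 90.29808807373047), 3.312204599380493)
at [473.9 362.1 187.2] ang 3.3 -> shift [-14.65  12.28   2.21] turn [-8.0000e-04 -1.0000e-04 -1.5128e+00]
```

Both blanks are flat in the tray. Now the last oiler stroke.

```bash
python3 -m handwheel '[[-3.5,3,0,0,0,0,0],[-7,6,0,0,0,0,0],[-10,9,0,0,0,0,0],[-14.6,12.3,0,0,0,0,0],[-14.6,12.3,1,0,0,0,0],[-14.6,12.3,2.2,0,0,0,0],[-14.6,12.3,2.2,0,0,0,0],[-14.6,12.3,2.2,0,0,0,0],[-14.6,12.3,2.2,0,0,0,0],[-14.6,12.3,2.2,0,0,0,0]]';  python3 -c "
from h import *
to(605,223,112,3.3)"
```

```text
clock: 39.15
eef_pos: [0.6053, 0.2248, 0.1663]
orientation: [[-0.059, 0.998, 0.001], [0.998, 0.059, 0.0], [0.0, 0.001, -1.0]]
wrist_force: [0.5, -0.1, -0.2]
opening: 0.0003
gripper_force: 0.0
at [605.3 224.8 166.3] ang 3.4 -> shift [-0.18 -0.04  5.43] turn [ 0.0006 -0.0003  0.0018]
```

```bash
python3 -m handwheel '[[-0.2,0,2.5,0,0,0,0],[-0.2,0,3.2,0,0,0,0],[-0.2,0,3.8,0,0,0,0],[-0.2,0,4.4,0,0,0,0],[-0.2,0,5.0,0,0,0,0],[-0.2,0,5.4,0,0,0,0],[-0.2,0,5.6,0,0,0,0],[-0.2,0,5.75,0,0,0,0],[-0.2,0,5.75,0,0,0,0],[-0.2,0,5.75,0,0,0,0]]'
```

```text
clock: 40.15
eef_pos: [0.6056, 0.2221, 0.111]
orientation: [[-0.058, 0.998, 0.0], [0.998, 0.058, 0.0], [0.0, 0.0, -1.0]]
wrist_force: [-9.2, -2.9, 21.0]
opening: 0.0001
gripper_force: 10.6
```

```bash
python3 -m handwheel '[[0,0,0.1,0,0,0,0],[0,0,0.15,0,0,0,0],[0,0,0.15,0,0,0,0]]'
```

```text
clock: 40.45
eef_pos: [0.6057, 0.2221, 0.1108]
orientation: [[-0.058, 0.998, 0.001], [0.998, 0.058, 0.001], [0.0, 0.001, -1.0]]
wrist_force: [-13.6, -4.5, 33.4]
opening: 0.0002
gripper_force: 16.5
```

At the stop. Letting it rise and checking everything before handing in.

```bash
python3 -m handwheel '[[0,0,-1,0,0,0,0],[0,0,-2.5,0,0,0,0],[0,0,-5.5,0,0,0,0],[0,0,-9,0,0,0,0],[0,0,-12,0,0,0,0],[5,0,-15,0,0,0,0],[10,0,-15,0,0,0,0],[10,0,-15,0,0,0,0],[10,0,-15,0,0,0,0],[10,0,-15,0,0,0,0],[10,0,-15,0,0,0,0]]'; python3 -c "
from h import *
c=camera('scene');P=cloud(c);cv2.imwrite('pics/end.png',c['color'])
M=((P[...,2]>.1)&(P[...,2]<.14)&(np.hypot(P[...,0]-.605,P[...,1]-.223)<.025));print('plunger',M.sum(),P[M][:,2].max() if M.any() else 0)"
```

```text
clock: 41.55
eef_pos: [0.5999, 0.3202, 0.2563]
orientation: [[-0.057, 0.998, -0.001], [0.998, 0.057, -0.001], [-0.001, -0.001, -1.0]]
wrist_force: [0.5, -1.0, 0.1]
opening: -0.0
gripper_force: 0.0
plunger 179 0.13652753237718263
```

View pics/end.png

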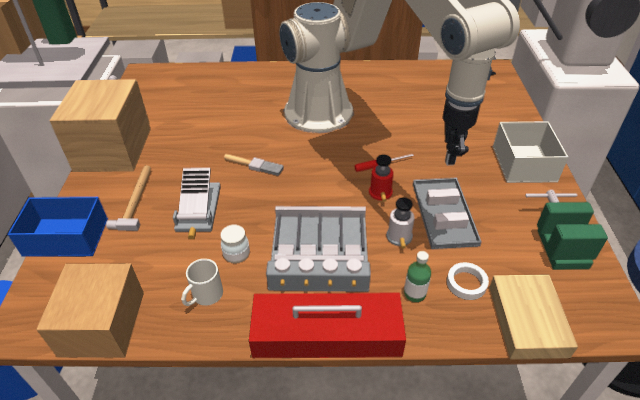

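Both blanks are in the tray at (442,198) and (452,220). The plunger is up at (403,207), the jar is upright at (234,243), and the robot is clear.

```bash
python3 -c "
from cell import hand_in
print(hand_in())"
```

```text
the job is handed in; nothing more can be done
None
```

The job is done in the order asked and handed in at about 42 s of robot time: oiler pressed, both blanks (only two were present) struck twice in the press and laid flat in the tray, oiler pressed again, jar still standing; `hand_in` gave no verdict.

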